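# Lock a staining dish onto the shaker

### The arm

A 6-joint arm with a two-finger parallel gripper is mounted at the origin on a cart in front of the work surface, level with it; the furniture and walls round the work are solid. World frame = base frame: x ahead of the robot, y to its left, z up, the work surface at z = 0. Lengths are in m, angles in degrees, forces in N, time in s.
With the tool pointing down it reaches from about 0.3 to 0.775 m from the base axis. Payload 14.6 kg.
Tool frame: the origin (TCP) lies midway between the tips of the shut fingers; the grasp point (between the pads) lies 19 mm behind it; z points along the fingers, y is the line along which they close (so a half turn about z gives the same grasp; the last joint's range is limited). The gripper opens to 94 mm and grips with 3 to 60 N. Pads are 16 mm wide; open, the fingers measure 119 mm over their backs; the gripper's body (75 mm by 177 mm) begins 78 mm behind the grasp point.
Start: joints at [71.413, 17.183, 87.147, -0, 75.671, -3.816], TCP at [0.14, 0.532, 0.205] pointing down, gripper open.
Joint ranges: [-173.82, 173.82], [-45.26, 126.66], [13.44, 144.39], [-59.66, 239.66], [0, 175.72], [-146.38, 146.38]. Speed limits (degrees/s): [127.2, 127.2, 147.25, 180, 180, 180].

### API

Orientations are given as a 3x3 rotation matrix whose columns are the frame's x, y, z axes.
In Python, from rig import read_state, capture, calibration, finish_job, spot_in, mark_of gives the robot as it stands.
- The arm moves only by the tool jog_arm, never from a script. Its argument "steps" is text: rows parted by semicolons, each of 5 numbers parted by spaces: the shift along the tool's x, y, z in m, then the turn about the tool's z in degrees, then the opening, from 0 (shut) to 1 (fully open). In form: x y z yaw hand; .... A call has 1 to 8 rows; each row shifts and turns the commanded pose from where the row before left it, along the tool's axes as they then stand; what a row does not reach is not made up. A row lasts 1/8 s, in which the tool goes at most 62.5 mm and 10.7 degrees, less where a joint would pass 70% of its speed; a pose out of reach is approached as far as the arm can. A call with a gripper value outside its range is refused whole. The fingers move at their own pace and stop on an object; "newtons" is the grip in N (left out, the last holds). Time passes only in rows, so rows that do not move let the fingers close. It gives the time, the measured TCP pose, the force, the opening and the grip force at its end, in the units of the state.
- read_state(): the state, without advancing time (a new reading comes with each control period).
- capture(name): name is "side" or "top"; returns the picture (420x560x3 uint8, blue, green, red); there is no depth.
- calibration(name): a dict with "mtx" (3x3 intrinsics, pixels), "R" (3x3) and "t" (3): a world point X has camera coordinates R X + t. Camera axes: x right, y down, z forward; pixel columns grow to the right and rows downward; lengths in m; the calibration is good to about 2 mm. A picture is of the moment at which its call begins. calibration takes no time and is no camera call.
- finish_job(): hands the job in; it is judged then, once.
Trained networks look in the newest picture that a camera, given by its name, has taken for a name from the list of things; names that differ only in an ending like _2 or _b are one class to them, and where a whole thing is asked for, a point or a joint stands for the part that bears it (a point fixed in the world has none). Each returns a list of dicts, best first, with "confidence" (0 to 1); they miss things now and then, are a little off and sometimes report something else, mostly with a low value. They report only what shows in the picture. A call takes as long as a camera call.
- spot_in(camera, target): "position" ([x, y, z] in m, in the coordinates of the camera as it stood for that picture, good to about 4 mm: the middle of the surface that is visible of it).
- mark_of(camera, target): "position" ([x, y, z] in m, in the coordinates of the camera as it stood for that picture, good to about 4 mm: a listed point, or the origin of a listed thing).
The state is a dict: "clock": time; "joint_pos": joint angles; "dq": joint speeds; "joint_efforts": joint torques, N m; "tool_pos": TCP position; "tcp_rot": TCP orientation; "force": force on the tool from outside, world axes, zero at the start; "torque": the same for the moment, N m; "grip_width": opening from 0.0 (shut) to 1.0 (fully open); "finger_force": force on a finger pad.
Only numpy, scipy, OpenCV 4.12 (cv2) and the standard library are available. Lean on these libraries where they do the work, as an engineer would, in place of code of your own. Each camera call takes 0.05 s, during which the arm holds its last target. There are 200 camera calls.

### The job

The slides in the blue-lidded staining dish are ready for the shaker. Set that dish down flat in the holder on the shaker platform, lengthwise between the two end brackets, and let go of it; then lock it in: pull the red hold-down knob straight up until its pin is free, swing the arm round over the dish, and push the knob fully back in so that the sprung foot presses on the lid. Keep the dish level all the way, and leave the other two dishes, the yellow-lidded cup and the timer where they are.

Things in the scene. Friction and masses are not known exactly. Their poses are not given: they have to be found in the camera images.
- dish_blue: clear staining dish with a fixed deep blue lid, 66 x 54 x 58 mm (x, y, z), 0.15 to 0.29 kg; origin at the centre of its underside. The lid's skirt (38 to 56 mm up) has the full size, the tub below is 62 x 50 mm. Grip it by its ends (66 mm, along x) or flanks (54 mm, along y). It starts in any of the stand's three bays: flanks 8 mm from the next dish, ends free.
- dish_amber: the same dish with an amber lid, to be left in the stand
- dish_green: the same dish with a green lid, to be left in the stand
- stand: grey stand for three dishes, 80 x 196 mm, fixed; origin at the centre of its underside, floor 5 mm up. Bays at y = -62, 0 and +62 mm, dish ends along x. Dividers and outer walls along the flanks are 34 to 38 mm high, a lip at the ends 9 mm. A tall blue-draped microscope stands close behind (+x). The worktop between stand and shaker is clear, with room for a dish.
- shaker: white bench shaker, 190 x 250 mm, fixed and switched off; origin on the worktop under its centre, front (control panel) to -x. Platform top at z = 60 mm. The holder's centre is at y = +45 mm, the hold-down post at y = -50 mm, both at x = 0.
- holder (a point): centre of the holder's floor, 62 mm above the worktop, axes as the shaker's. The dish stands here with its length along y between two steel end brackets: inner faces 74 mm apart, 50 mm wide, 55 mm high, the top 13 mm flared outward, so no room for fingers at its ends. Its flanks are open but for two rails along y, 10 mm high, inner faces 57 mm apart.
- knob_grip (a point): top centre of the knob's red wing grip, on the turning axis, 180 mm above the worktop when in; x points along the arm, z up. It turns and lifts with the arm. The wing is 60 mm long along x, 14 mm thick along y, 38 mm high below this point. The arm, 14 mm wide, its top 43 mm below this point, reaches 106 mm along x; the hub stays within 28 mm of the axis.
- hold_lift (a joint): how far the knob is pulled up: 0 m fully in, 0.020 m at its upper stop. It moves straight up, has no spring and stays where it is left; friction about 5 N, weight 2.4 N. Below about 0.010 m its pin is inside the slots of the index ring and turning is blocked; above 0.011 m it turns freely.
- hold_turn (a joint): angle of knob and arm, rad, counter-clockwise from above. Wide park slot: 0 to 0.4, arm pointing to the shaker's rear (+x). Lock notch at 1.40, arm along the shaker's +y and foot over the holder's centre; the knob goes in there if within about 0.05 rad. End stop at 1.60. It stays where it is left; friction about 0.06 N m.
- hold_foot: black rubber foot, 26 mm across, under the arm's end, 95 mm from the knob's axis, sprung (it gives upward 9 mm, 0.65 N per mm); origin at the centre of its underside, 116 mm above the worktop with the knob in, 4 mm lower than the lid of a dish in the holder (120 mm). Pushing the knob home over the dish takes about 6 N.
- specimen_cup: white cup with a yellow lid, 54 x 54 x 60 mm, a bystander; origin at the centre of its underside
- lab_timer: grey bench timer, 68 x 58 x 19 mm, a bystander; origin at the centre of its underside

How it is judged (in metres and radians):
On the way, in this order (a step that is already met when the one before it is completed fails the run):
1. the blue-lidded dish stands flat in the holder and is let go, the arm still parked (horizontal distance between dish_blue and holder below 0.008 m and z of dish_blue in the frame of holder between -0.004 and 0.004 m and angle between the x axis of dish_blue and the y axis of holder, either way round below 0.12 rad and angle between dish_blue's own z axis and vertical below 0.06 rad and contact force between the fingers and dish_blue below 0.2 N and value of joint hold_turn below 0.6 rad), for 0.2 s.
2. the knob is pulled up until its pin is clear of the index ring (value of joint hold_lift above 0.0095 m), for 0.1 s.
At the end, for the whole second after the job is handed in: The blue-lidded dish rests level in the holder (centre within 8 mm, height within 4 mm, length along the holder within 0.12 rad); the arm is at the lock notch (1.3 to 1.5 rad), the knob fully in (within 3 mm), the foot pressing on the dish with over 0.8 N (horizontal distance between dish_blue and holder below 0.008 m and z of dish_blue in the frame of holder between -0.004 and 0.004 m and angle between the x axis of dish_blue and the y axis of holder, either way round below 0.12 rad and angle between dish_blue's own z axis and vertical below 0.06 rad and value of joint hold_turn between 1.3 and 1.5 rad and value of joint hold_lift below 0.003 m and contact force between hold_foot and dish_blue above 0.8 N and linear speed of dish_blue below 0.02 m/s); the robot touches nothing.
It fails at once if the blue-lidded dish is tipped by more than 0.35 rad (angle between dish_blue's own z axis and vertical above 0.35 rad).
It fails at once if another dish is moved by more than 20 mm (distance of any of dish_amber, dish_green from where it was at the start of the episode above 0.02 m).
It fails at once if the cup or the timer is moved by more than 30 mm (distance of any of specimen_cup, lab_timer from where it was at the start of the episode above 0.03 m).
It also fails if it takes over 64 s, if anything falls off the work surface, if the arm or the gripper's body presses on something with over 40 N, if the wrist force passes 120 N, or if a joint passes its speed limit or range.

## Working session

There is one attempt and no reset: what is moved stays moved. The work goes in short steps, Python scripts to look and compute and a tool call to move; the robot and the scene stay as the last step left them, time stands still between calls to the robot, and variables do not carry over. Pictures are saved under pics/ and viewed, at most 10 in all, crops included, and the job is handed in when it is done.

Besides the shell and the picture viewer there is one more tool, called after "Emit:" by a JSON object that holds its "name" and its "arguments", one argument or row to a line. jog_arm: Moves the arm, as the interface text tells. Its arguments: {"type":"object","properties":{"steps":{"type":"string"},"newtons":{"type":"number"}},"required":["steps"]}

```bash
mkdir -p pics; cat > h.py <<'E'
import numpy as np, cv2
from rig import *
def w(c,p):
    k=calibration(c);return np.array(k["R"]).T@(np.array(p)-np.array(k["t"]))
def pix(c,X):
    k=calibration(c);p=np.array(k["mtx"])@(np.array(k["R"])@np.array(X)+np.array(k["t"]));return p[:2]/p[2]
E
python3 - <<'E'
from h import *
s=read_state();print(s["clock"],s["tool_pos"],np.round(s["tcp_rot"],3).tolist(),s["grip_width"])
for c in("top","side"):
    cv2.imwrite(f"pics/{c}0.png",capture(c))
    k=calibration(c);print(c,"cam at",-np.array(k["R"]).T@np.array(k["t"]))
    for t in["dish_blue","dish_amber","dish_green","stand","shaker","holder","knob_grip","hold_foot","specimen_cup","lab_timer"]:
        for d in mark_of(c,t)[:2]:
            X=w(c,d["position"]);print(t,round(d["confidence"],2),X.round(4),pix(c,X).round())
E
```

```text
0.0 [0.14013102 0.53156876 0.20486391] [[-0.967, 0.255, -0.0], [0.255, 0.967, -0.001], [0.0, -0.001, -1.0]] 0.9984285932976334
top cam at [0.32621955 0.04784218 1.3671898 ]
dish_blue 0.82 [ 0.4052 -0.2855  0.0046] [375. 239.]
dish_blue 0.19 [ 0.4133 -0.2247  0.0043] [356. 237.]
dish_amber 0.79 [ 0.3993 -0.3482  0.0008] [395. 241.]
dish_green 0.94 [ 0.4136 -0.2232  0.0027] [356. 237.]
stand 0.74 [ 0.4036 -0.2865 -0.0018] [375. 240.]
shaker 0.76 [ 5.010e-01  3.132e-01 -5.000e-04] [191. 214.]
holder 0.68 [0.4897 0.3609 0.0586] [172. 216.]
knob_grip 0.82 [0.5117 0.266  0.1788] [195. 202.]
hold_foot 0.54 [0.5955 0.3109 0.1123] [185. 179.]
hold_foot 0.29 [ 0.3988 -0.3493  0.0004] [395. 241.]
specimen_cup 0.89 [ 0.423  -0.4348  0.0006] [421. 233.]
lab_timer 0.64 [ 0.4067  0.5114 -0.0024] [130. 244.]
side cam at [ 0.4188899  -1.33019872  0.67188277]
dish_amber 0.75 [ 0.3988 -0.351   0.0058] [243. 296.]
dish_green 0.47 [ 0.4155 -0.2271  0.0005] [249. 275.]
stand 0.52 [ 0.4069 -0.2923 -0.0018] [246. 287.]
shaker 0.63 [ 0.5047  0.3106 -0.0008] [269. 214.]
holder 0.77 [0.4884 0.3547 0.0685] [265. 196.]
knob_grip 0.51 [0.5073 0.2589 0.1798] [270. 180.]
hold_foot 0.34 [0.593  0.3127 0.116 ] [289. 190.]
specimen_cup 0.61 [ 4.230e-01 -4.423e-01 -2.000e-04] [252. 316.]
lab_timer 0.67 [ 0.4225 -0.4399 -0.    ] [251. 316.]
```

View pics/top0.png

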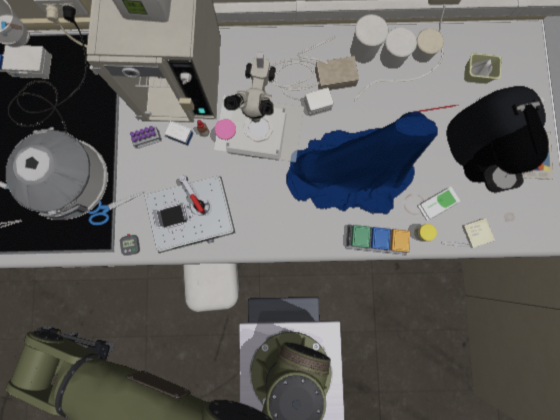

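View pics/side0.png

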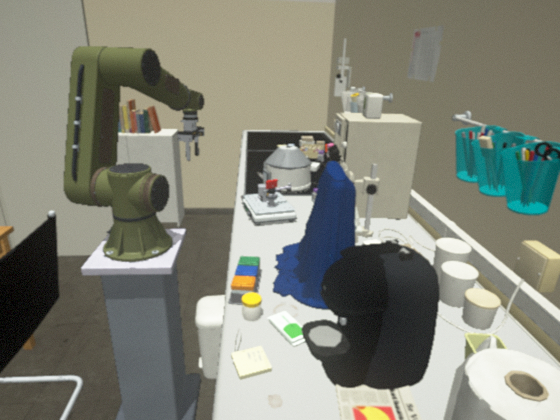

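Top view: the blue dish is in the middle bay (382,238), between green (361,236) and amber (401,240). The shaker is at (190,214), turned about 12°, with the red knob at (198,205). Side view: the dishes are near (245,275), with the drape right behind at x≥285 px. Next I'll refine these by colour segmentation.

```bash
cat >> h.py <<'E'
def ray(c,uv,z):
    k=calibration(c);R=np.array(k["R"]);t=np.array(k["t"]);o=-R.T@t
    d=R.T@np.linalg.solve(np.array(k["mtx"]),[uv[0],uv[1],1.]);return o+d*(z-o[2])/d[2]
def blob(c,im,box,lo,hi):
    x0,y0,x1,y1=box;h=cv2.cvtColor(im[y0:y1,x0:x1],cv2.COLOR_BGR2HSV)
    m=cv2.inRange(h,lo,hi);n,l,s,ce=cv2.connectedComponentsWithStats(m)
    i=1+np.argmax(s[1:,4]);pts=np.argwhere(l==i)[:,::-1].astype(np.float32)+[x0,y0]
    return ce[i]+[x0,y0],s[i,4],pts.astype(np.float32)
E
python3 - <<'E'
from h import *
im=cv2.imread("pics/top0.png")
for n,b,lo,hi,z in[("blue",(340,220,420,256),(105,120,60),(125,255,255),.063),("green",(340,220,420,256),(50,80,50),(90,255,255),.063),("amber",(340,220,412,256),(10,120,90),(24,255,255),.063),("red",(175,190,225,220),(170,130,80),(180,255,255),.18),("red0",(175,190,225,220),(0,130,80),(8,255,255),.18),("cup",(412,220,445,246),(25,120,90),(35,255,255),.06)]:
    try:
        ce,a,p=blob("top",im,b,lo,hi);print(n,ce.round(2),a,ray("top",ce,z).round(4),cv2.minAreaRect(p))
    except Exception as e:print(n,e)
a=cv2.resize(im[170:256,120:253],None,fx=6,fy=6,interpolation=cv2.INTER_CUBIC)
cv2.imwrite("pics/shk.png",a)
b=cv2.resize(im[180:260,335:445],None,fx=7,fy=7,interpolation=cv2.INTER_CUBIC)
cv2.imwrite("pics/std.png",b)
E
```

```text
blue [380.4  238.09] 363 [ 0.4058 -0.2869  0.063 ] ((380.3871765136719, 238.30545043945312), (17.902568817138672, 20.647212982177734), 3.5763344764709473)
green [360.39 235.87] 337 [ 0.4139 -0.2253  0.063 ] ((360.5, 236.5), (21.0, 17.0), 90.0)
amber [399.88 240.11] 360 [ 0.3983 -0.3467  0.063 ] ((399.9382019042969, 240.3029022216797), (17.410104751586914, 20.861448287963867), 4.39870548248291)
red [201.5 212. ] 2 [0.4835 0.2482 0.18  ] ((201.5, 212.0), (1.0, 0.0), 180.0)
red0 [196.67 203.25] 91 [0.509  0.2621 0.18  ] ((196.7028350830078, 203.16510009765625), (19.814231872558594, 4.953557968139648), 60.945396423339844)
cup [427.21 231.92] 213 [ 0.4221 -0.4342  0.06  ] ((427.0, 231.5), (15.0, 16.0), 90.0)
```

View pics/shk.png

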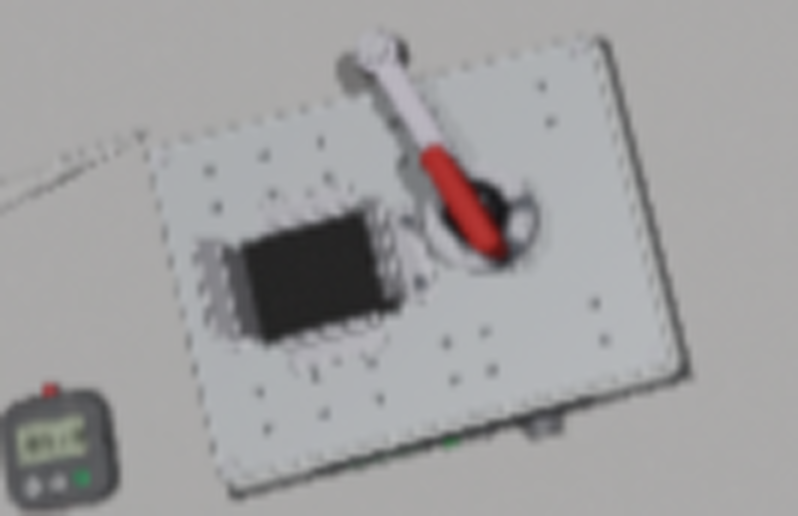

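View pics/std.png

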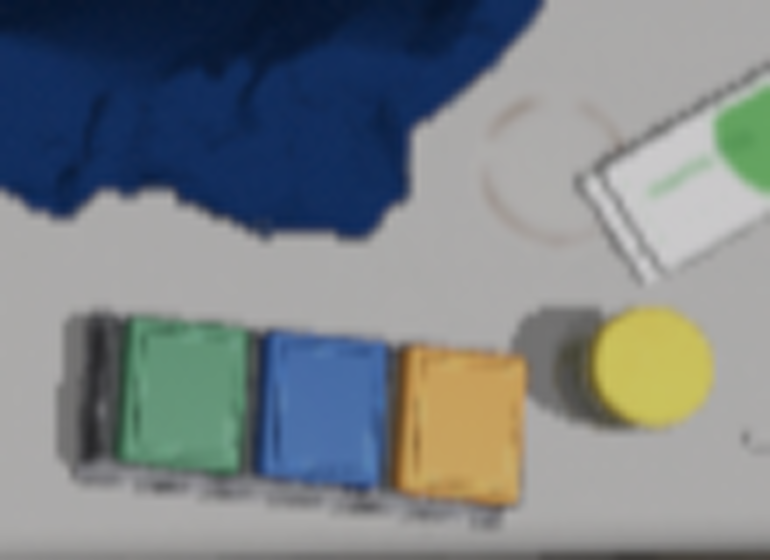

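The first crop shows the platform corners at about (150,145), (600,40), (685,372) and (235,492), the black holder floor at (318,277) and the wing at (462,205). The second shows the dishes in a row, and a drape edge at row 235 that leaves a gap behind the dish ends.

```bash
python3 - <<'E'
from h import *
im=cv2.imread("pics/top0.png")
C=[ray("top",np.array(p)/6+[120-.4,170-.4],.06)[:2] for p in[(150,145),(600,40),(685,372),(235,492)]]
C=np.array(C);print(C.round(4),C.mean(0).round(4))
print("sides",[np.linalg.norm(C[i]-C[i-1]).round(4) for i in range(4)])
v=(C[0]-C[1])+(C[3]-C[2]);yaw=np.degrees(np.arctan2(-v[0],v[1]));print("yaw long",yaw)
v=(C[1]-C[2])+(C[0]-C[3]);print("yaw short",np.degrees(np.arctan2(v[1],v[0])))
ce,a,p=blob("top",im,(155,200,192,232),(0,0,0),(180,255,60));print("floor",ce,a,ray("top",ce,.062),cv2.minAreaRect(p))
# marks averaged over several pictures
for t in["holder","knob_grip","hold_foot","shaker"]:
    for c in("top","side"):
        L=[]
        for i in range(4):
            capture(c)
            d=mark_of(c,t)
            if d and d[0]["confidence"]>.3:L.append(w(c,d[0]["position"]))
        if L:print(t,c,len(L),np.mean(L,0).round(4),np.std(L,0).round(4))
for p in[(387,213.5),(375,213),(350,210)]:print("drape",ray("top",p,0).round(3),ray("top",p,.13).round(3))
k=calibration("side")
for X in[(.49,-.29,.13),(.49,-.2,.13),(.49,-.36,.13)]:print(pix("side",X))
g=cv2.imread("pics/side0.png");h=cv2.cvtColor(g,cv2.COLOR_BGR2HSV)
m=cv2.inRange(h,(105,120,15),(125,255,160))
for r in range(215,300,6):print(r,(np.flatnonzero(m[r,260:420])+260)[:1],end=" ")
E
```

```text
[[0.5613 0.4486]
 [0.6127 0.2113]
 [0.4357 0.1676]
 [0.3786 0.4004]] [0.4971 0.307 ]
sides [np.float64(0.189), np.float64(0.2427), np.float64(0.1823), np.float64(0.2397)]
yaw long 13.001547315011518
yaw short 14.324643340467311
floor [171.77380952 215.79166667] 336 [0.48916318 0.36116693 0.062     ] ((172.32901000976562, 215.65028381347656), (16.28757095336914, 22.293611526489258), 75.25643920898438)
holder top 4 [0.4883 0.3602 0.0605] [0.0005 0.0011 0.0013]
holder side 4 [0.4893 0.3534 0.0637] [0.0005 0.0003 0.001 ]
knob_grip top 3 [0.5114 0.2651 0.1782] [0.0023 0.0015 0.0009]
knob_grip side 4 [0.5089 0.2603 0.1801] [0.0017 0.0007 0.0015]
hold_foot top 4 [0.595  0.3129 0.1135] [0.001  0.0011 0.0008]
hold_foot side 4 [0.5735 0.3016 0.1338] [0.0377 0.0236 0.0271]
shaker top 4 [0.4765 0.1648 0.002 ] [0.0407 0.2609 0.0012]
shaker side 4 [ 0.4783  0.1621 -0.0005] [0.0445 0.2615 0.0029]
drape [ 0.49  -0.329  0.   ] [ 0.474 -0.293  0.13 ]
drape [ 0.492 -0.29   0.   ] [ 0.476 -0.258  0.13 ]
drape [ 0.504 -0.209  0.   ] [ 0.487 -0.184  0.13 ]
[273.44642581 248.96226719]
[271.86831274 236.14574393]
[274.83845698 260.26754064]
215 [314] 221 [309] 227 [310] 233 [312] 239 [311] 245 [292] 251 [284] 257 [277] 263 [279] 269 [281] 275 [279] 281 [276] 287 [275] 293 [282] 299 [298]
```

```bash
cat >> h.py <<'E'
def plan(wps,hand):
    "wps: [(x,y,z,theta_y_deg,rows)], theta=world angle of tool y, tool assumed down; prints rows"
    s=read_state();p=np.array(s["tool_pos"]);R=np.array(s["tcp_rot"]);th=np.degrees(np.arctan2(R[1,1],R[0,1]))
    out=[]
    for x,y,z,t,n in wps:
        P0=p.copy();T0=th;dt=t-T0
        for i in range(n):
            q=P0+(np.array([x,y,z])-P0)*(i+1)/n;tt=T0+dt*(i+1)/n
            a=np.radians(th);Y=np.array([np.cos(a),np.sin(a),0]);X=np.array([-Y[1],Y[0],0]);Z=np.array([0,0,-1.])
            r=np.round([ (q-p)@X,(q-p)@Y,(q-p)@Z],3);yw=round(th-tt,1)
            p=p+X*r[0]+Y*r[1]+Z*r[2];th-=yw
            out.append("%g %g %g %g %g"%(*(r+0.),yw+0.,hand))
    print("; ".join(out))
    print("start",s["tool_pos"].round(4) if hasattr(s["tool_pos"],"round") else s["tool_pos"])
E
python3 - <<'E'
from h import *
plan([(.32,.33,.23,44,4),(.40,.12,.23,1,4)],1)
E
```

```text
-0.056 -0.037 -0.006 7.8 1; -0.061 -0.03 -0.006 7.8 1; -0.064 -0.02 -0.006 7.8 1; -0.067 -0.012 -0.007 7.8 1; -0.052 -0.022 0 10.8 1; -0.055 -0.012 0 10.7 1; -0.056 -0.002 0 10.8 1; -0.055 0.009 0 10.7 1
start [0.1402 0.5318 0.2054]
```

Emit:
{"name": "jog_arm", "arguments": {
  "steps": "-0.05 -0.034 -0.006 8 1; -0.054 -0.027 -0.006 8 1; -0.056 -0.018 -0.006 8 1; -0.058 -0.01 -0.006 8 1; -0.052 -0.02 0 10 1; -0.055 -0.012 0 10 1; -0.056 -0.002 0 10 1; -0.055 0.009 0 10 1"
}}

```text
clock: 5.3
tool_pos: [0.3802, 0.1426, 0.2297]
tcp_rot: [[-0.051, 0.999, 0.001], [0.999, 0.051, 0.0], [0.0, 0.001, -1.0]]
force: [1.1, 1.2, 0.4]
grip_width: 0.999
finger_force: 0.0
```

```bash
python3 - <<'E'
from h import *
plan([(.406,-.2865,.17,-7.3,7)],1)
E
```

```text
-0.061 0.001 0.009 1.5 1; -0.062 0.002 0.008 1.4 1; -0.061 0.003 0.009 1.5 1; -0.061 0.006 0.008 1.4 1; -0.061 0.007 0.009 1.5 1; -0.061 0.008 0.008 1.5 1; -0.061 0.01 0.009 1.4 1
start [0.3802 0.1426 0.2297]
```

Emit:
{"name": "jog_arm", "arguments": {
  "steps": "-0.061 0.001 0.009 1.5 1; -0.062 0.002 0.008 1.4 1; -0.061 0.003 0.009 1.5 1; -0.061 0.006 0.008 1.4 1; -0.061 0.007 0.009 1.5 1; -0.061 0.008 0.008 1.5 1; -0.061 0.01 0.009 1.4 1; 0 0 0 0 1"
}}

```text
clock: 6.3
tool_pos: [0.4074, -0.2877, 0.1682]
tcp_rot: [[0.126, 0.992, -0.001], [0.992, -0.126, 0.001], [0.001, -0.002, -1.0]]
force: [0.2, 0.1, 0.6]
grip_width: 1.001
finger_force: 0.0
```

```bash
python3 - <<'E'
from h import *
plan([(.406,-.2865,.08,-7.3,3),(.406,-.2865,.033,-7.3,3)],1)
im=capture("side");print([ (round(d["confidence"],2),w("side",d["position"]).round(4)) for d in mark_of("side","dish_blue")])
a=cv2.resize(im[200:330,190:340],None,fx=5,fy=4.5);cv2.imwrite("pics/pre.png",a)
E
```

```text
0 -0.001 0.029 0 1; 0.001 0 0.03 0.1 1; 0 -0.001 0.029 0 1; 0 0 0.016 0 1; 0 0 0.015 0 1; 0 0 0.016 0 1
start [ 0.4074 -0.2877  0.1682]
[(0.8, array([ 0.4051, -0.2934,  0.0063]))]
```

View pics/pre.png

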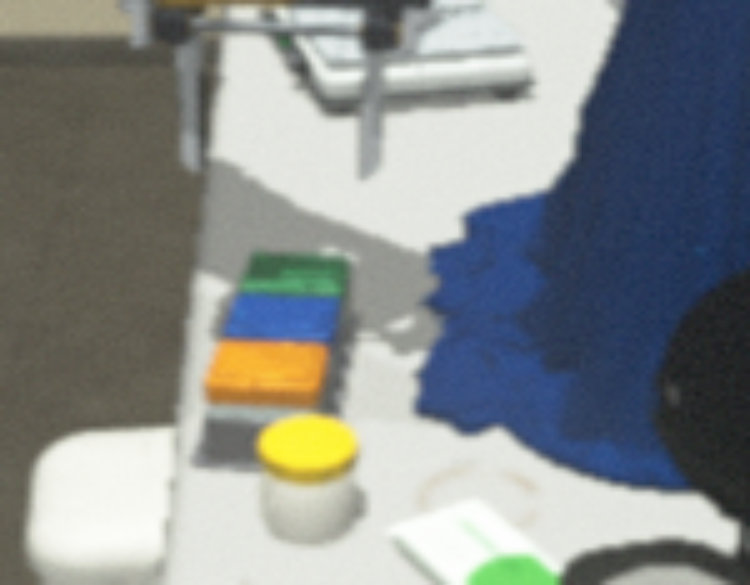

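Side crop: the fingers at (192,160) and (370,170) straddle the blue lid (283,315) in x, well clear of the drape at x≥430. Descending.

Emit:
{"name": "jog_arm", "arguments": {
  "steps": "-0.001 -0.001 0.03 0 1; 0 0 0.03 0 1; 0 0 0.03 0 1; 0 0 0.02 0 1; 0 0 0.015 0 1; 0 0 0.01 0 1; 0 0 0 0 1"
}}

```text
clock: 7.28
tool_pos: [0.4071, -0.2854, 0.0343]
tcp_rot: [[0.121, 0.993, -0.0], [0.993, -0.121, 0.0], [0.0, -0.0, -1.0]]
force: [0.7, 0.2, -0.5]
grip_width: 0.999
finger_force: 0.0
```

Emit:
{"name": "jog_arm", "arguments": {
  "steps": "0 0 0 0 0.5; 0 0 0 0 0.5; 0 0 0 0 0.5; 0 0 0 0 0.5; 0 0 0 0 0.5; 0 0 0 0 0.5",
  "newtons": 20
}}

```text
clock: 8.02
tool_pos: [0.4072, -0.2859, 0.0347]
tcp_rot: [[0.121, 0.993, 0.0], [0.993, -0.121, -0.0], [-0.0, 0.0, -1.0]]
force: [-0.1, 1.4, 5.3]
grip_width: 0.699
finger_force: 20.0
```

Emit:
{"name": "jog_arm", "arguments": {
  "steps": "0 0 -0.01 0 0.5; 0 0 -0.02 0 0.5; 0 0 -0.03 0 0.5; 0 0 -0.03 0 0.5; 0 0 -0.02 0 0.5; 0 0 0 0 0.5"
}}

```text
clock: 8.78
tool_pos: [0.4074, -0.2861, 0.1457]
tcp_rot: [[0.121, 0.993, 0.002], [0.993, -0.121, -0.002], [-0.001, 0.002, -1.0]]
force: [-0.0, 0.0, -3.1]
grip_width: 0.702
finger_force: 20.0
```

```bash
python3 - <<'E'
from h import *
s=read_state();print(s["force"],s["finger_force"],s["grip_width"])
plan([(.42,0,.13,-77,8)],.5)
E
```

```text
[-0.04453013  0.03638162 -3.10266946] 19.995162785053253 0.7018783080584852
0.036 -0.003 0.002 8.8 0.5; 0.035 -0.008 0.002 8.7 0.5; 0.033 -0.013 0.002 8.8 0.5; 0.03 -0.019 0.002 8.7 0.5; 0.028 -0.022 0.002 8.8 0.5; 0.024 -0.027 0.002 8.7 0.5; 0.019 -0.03 0.002 8.8 0.5; 0.015 -0.033 0.002 8.7 0.5
start [ 0.4074 -0.2861  0.1457]
```

Emit:
{"name": "jog_arm", "arguments": {
  "steps": "0.036 -0.003 0.002 8.8 0.5; 0.035 -0.008 0.002 8.7 0.5; 0.033 -0.013 0.002 8.8 0.5; 0.03 -0.019 0.002 8.7 0.5; 0.028 -0.022 0.002 8.8 0.5; 0.024 -0.027 0.002 8.7 0.5; 0.019 -0.03 0.002 8.8 0.5; 0.015 -0.033 0.002 8.7 0.5"
}}

```text
clock: 9.78
tool_pos: [0.4188, 0.0016, 0.1275]
tcp_rot: [[0.975, 0.22, -0.001], [0.22, -0.975, 0.0], [-0.001, -0.0, -1.0]]
force: [0.2, -0.1, -2.0]
grip_width: 0.698
finger_force: 20.0
```

Emit:
{"name": "jog_arm", "arguments": {
  "steps": "0 0 0 0 0.5; 0 0 0.03 0 0.5; 0 0 0.03 0 0.5; 0 0 0.02 0 0.5; 0 0 0.01 0 0.5; 0 0 0.005 0 0.5; 0 0 0 0 0.5; 0 0 0 0 0.5"
}}

```text
clock: 10.78
tool_pos: [0.4198, 0.0004, 0.034]
tcp_rot: [[0.974, 0.226, 0.001], [0.226, -0.974, -0.0], [0.001, 0.0, -1.0]]
force: [-0.4, 0.2, -3.4]
grip_width: 0.699
finger_force: 20.0
```

Emit:
{"name": "jog_arm", "arguments": {
  "steps": "0 0 0.003 0 0.5; 0 0 0.001 0 0.5; 0 0 0.001 0 0.5; 0 0 0 0 0.5"
}}

```text
clock: 11.28
tool_pos: [0.4198, 0.0005, 0.0296]
tcp_rot: [[0.974, 0.226, 0.001], [0.226, -0.974, -0.0], [0.001, 0.0, -1.0]]
force: [-7.5, 1.3, 19.8]
grip_width: 0.701
finger_force: 20.0
```

Emit:
{"name": "jog_arm", "arguments": {
  "steps": "0 0 -0.001 0 0.5; 0 0 0 0 1; 0 0 0 0 1; 0 0 0 0 1; 0 0 -0.02 0 1; 0 0 -0.03 0 1; 0 0 -0.03 -10 1; 0 0 0 -10 1"
}}

```text
clock: 12.28
tool_pos: [0.4205, 0.0004, 0.1114]
tcp_rot: [[0.835, 0.55, 0.004], [0.55, -0.835, -0.0], [0.003, 0.002, -1.0]]
force: [0.2, 0.2, -0.5]
grip_width: 0.998
finger_force: 0.0
```

Emit:
{"name": "jog_arm", "arguments": {
  "steps": "0 0 0 -10 1; 0 0 0 -10 1; 0 0 0 -10 1; 0 0 0 -10 1; 0 0 0 -10 1; 0 0 0 -10 1; 0 0 0 -10 1; 0 0 0 0 1"
}}

```text
clock: 13.28
tool_pos: [0.4194, 0.0004, 0.1094]
tcp_rot: [[-0.224, 0.974, -0.0], [0.974, 0.224, 0.0], [0.0, -0.0, -1.0]]
force: [0.4, -0.6, -0.3]
grip_width: 1.005
finger_force: 0.0
```

```bash
python3 - <<'E'
from h import *
s=read_state();print(s["tool_pos"],s["tcp_rot"],s["joint_pos"])
plan([(.42,0,.03,13,4)],1)
im=capture("top");ce,a,p=blob("top",im,(250,215,310,270),(105,120,60),(125,255,255));print(ce,a,ray("top",ce,.058),cv2.minAreaRect(p))
for c in("top","side"):
    if c=="side":capture(c)
    for t in("dish_blue","holder"):print(c,t,[(round(d["confidence"],2),w(c,d["position"]).round(4)) for d in mark_of(c,t)[:1]])
E
```

```text
[0.41939507 0.00044286 0.10940364] [[-2.24391927e-01  9.74498979e-01 -5.88446201e-05]
 [ 9.74498980e-01  2.24391928e-01  4.02287391e-06]
 [ 1.71245442e-05 -5.64413218e-05 -9.99999998e-01]] [-4.94594431e+00  7.14685929e+00  1.13306273e+02 -7.08123046e-05
  5.95502464e+01 -1.79130323e+01]
0 0 0.02 0 1; 0 0 0.02 0 1; 0 0 0.02 0 1; -0.001 0 0.019 0 1
start [4.194e-01 4.000e-04 1.094e-01]
[279. 242.] 3 [0.40054494 0.02742396 0.058     ] ((279.0, 242.0), (2.0, 0.0), -90.0)
top dish_blue []
top holder [(0.84, array([0.4898, 0.3586, 0.0574]))]
side dish_blue [(0.86, array([ 0.4148, -0.0027, -0.    ]))]
side holder [(0.81, array([0.49  , 0.3515, 0.0631]))]
```

Emit:
{"name": "jog_arm", "arguments": {
  "steps": "0 0 0.025 0 1; 0 0 0.025 0 1; 0 0 0.02 0 1; 0 0 0.008 0 1; 0 0 0 0 0.45; 0 0 0 0 0.45; 0 0 0 0 0.45; 0 0 0 0 0.45"
}}

```text
clock: 14.58
tool_pos: [0.4194, 0.0004, 0.0318]
tcp_rot: [[-0.225, 0.974, 0.0], [0.974, 0.225, -0.0], [-0.0, 0.0, -1.0]]
force: [-2.5, -0.8, 1.7]
grip_width: 0.612
finger_force: 1.1
```

Emit:
{"name": "jog_arm", "arguments": {
  "steps": "0 0 0 0 0.45; 0 0 0 0 0.45; 0 0 -0.01 0 0.45; 0 0 -0.03 0 0.45; 0 0 -0.05 0 0.45; 0 0 -0.05 0 0.45; 0 0 -0.03 0 0.45; 0 0 0 0 0.45"
}}

```text
clock: 15.58
tool_pos: [0.4202, 0.0004, 0.2033]
tcp_rot: [[-0.225, 0.974, 0.004], [0.974, 0.225, -0.0], [-0.001, 0.004, -1.0]]
force: [0.4, -0.1, -4.0]
grip_width: 0.576
finger_force: 20.0
```

```bash
python3 - <<'E'
from h import *
plan([(.4885,.356,.19,13,8)],.45)
E
```

```text
0.041 0.018 0.002 0 0.45; 0.042 0.019 0.001 0 0.45; 0.041 0.018 0.002 0 0.45; 0.042 0.018 0.002 0 0.45; 0.041 0.019 0.001 0 0.45; 0.041 0.018 0.002 0 0.45; 0.042 0.018 0.002 0 0.45; 0.041 0.019 0.001 0 0.45
start [4.202e-01 4.000e-04 2.033e-01]
```

```bash
python3 - <<'E'
from h import *
plan([(.385,.36,.20,13.2,8)],.45)
E
```

```text
0.045 0.006 0 0 0.45; 0.045 0.006 0.001 0 0.45; 0.044 0.006 0 -0.1 0.45; 0.045 0.005 0.001 0 0.45; 0.045 0.006 0 0 0.45; 0.045 0.006 0 0 0.45; 0.044 0.006 0.001 0 0.45; 0.045 0.006 0 -0.1 0.45
start [4.202e-01 4.000e-04 2.033e-01]
```

Emit:
{"name": "jog_arm", "arguments": {
  "steps": "0.045 0.006 0 0 0.45; 0.045 0.006 0 0 0.45; 0.045 0.006 0 0 0.45; 0.045 0.006 0 0 0.45; 0.045 0.006 0 0 0.45; 0.045 0.006 0 0 0.45; 0.045 0.006 0 0 0.45; 0.045 0.006 0 0 0.45"
}}

```text
clock: 16.58
tool_pos: [0.3842, 0.3632, 0.1996]
tcp_rot: [[-0.226, 0.974, -0.002], [0.974, 0.226, -0.002], [-0.001, -0.002, -1.0]]
force: [0.7, -0.8, -2.0]
grip_width: 0.569
finger_force: 20.0
```

```bash
python3 - <<'E'
from h import *
plan([(.4885,.356,.18,13.3,5)],.45)
E
```

```text
-0.006 0.02 0.004 -0.1 0.45; -0.006 0.02 0.004 0 0.45; -0.006 0.02 0.004 -0.1 0.45; -0.007 0.02 0.004 0 0.45; -0.006 0.02 0.004 -0.1 0.45
start [0.3842 0.3632 0.1996]
```

Emit:
{"name": "jog_arm", "arguments": {
  "steps": "-0.006 0.02 0.004 0 0.45; -0.006 0.02 0.004 0 0.45; -0.006 0.02 0.004 0 0.45; -0.007 0.02 0.004 0 0.45; -0.006 0.02 0.004 -0.3 0.45; 0 0 0.02 0 0.45; 0 0 0.01 0 0.45; 0 0 0 0 0.45"
}}

```text
clock: 17.58
tool_pos: [0.4892, 0.3537, 0.1502]
tcp_rot: [[-0.23, 0.973, -0.002], [0.973, 0.23, -0.001], [-0.001, -0.002, -1.0]]
force: [-0.5, 0.4, -1.5]
grip_width: 0.573
finger_force: 20.0
```

```bash
python3 - <<'E'
from h import *
s=read_state();print(s["tool_pos"],s["force"])
for c in("top","side"):
    im=capture(c);cv2.imwrite(f"pics/{c}1.png",im)
    for t in("dish_blue","holder","knob_grip"):print(c,t,[(round(d["confidence"],2),w(c,d["position"]).round(4)) for d in mark_of(c,t)[:1]])
a=cv2.resize(cv2.imread("pics/top1.png")[165:255,120:220],None,fx=4,fy=4,interpolation=cv2.INTER_CUBIC)
b=cv2.resize(cv2.imread("pics/side1.png")[150:240,225:325],None,fx=4,fy=4,interpolation=cv2.INTER_CUBIC)
cv2.imwrite("pics/c1.png",np.hstack([a,b]))
E
```

```text
[0.48915438 0.35366304 0.15022517] [-0.47658345  0.37483595 -1.50472139]
top dish_blue [(0.64, array([0.4893, 0.361 , 0.062 ]))]
top holder [(0.95, array([0.4918, 0.3604, 0.0616]))]
top knob_grip [(0.75, array([0.5131, 0.2634, 0.1805]))]
side dish_blue [(0.48, array([0.486 , 0.3539, 0.1189]))]
side holder [(0.97, array([0.4894, 0.3551, 0.0654]))]
side knob_grip [(0.56, array([0.5094, 0.2611, 0.1798]))]
```

View pics/c1.png

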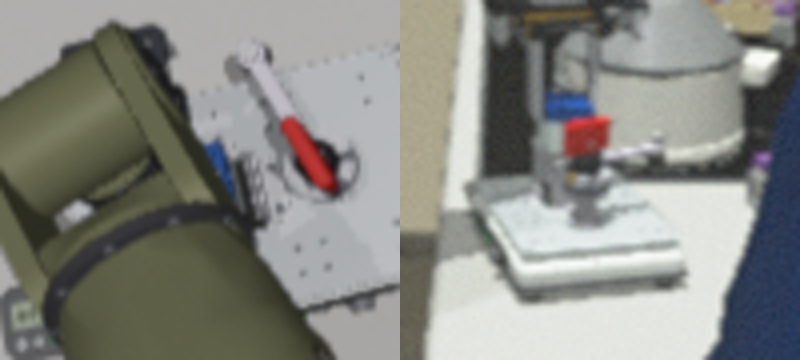

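The left half shows the arm hiding the dish in the top view. The right half shows the dish at (568,105), held above the holder and behind the red knob (587,135). I'll nudge it a little and lower it while watching the force.

Emit:
{"name": "jog_arm", "arguments": {
  "steps": "0.002 0.002 0.005 0 0.45; 0 0 0.008 0 0.45; 0 0 0.008 0 0.45; 0 0 0 0 0.45"
}}

```text
clock: 18.48
tool_pos: [0.4906, 0.3565, 0.1294]
tcp_rot: [[-0.23, 0.973, -0.001], [0.973, 0.23, -0.001], [-0.001, -0.002, -1.0]]
force: [-0.8, -0.1, -2.0]
grip_width: 0.574
finger_force: 20.0
```

Emit:
{"name": "jog_arm", "arguments": {
  "steps": "0 0 0.008 0 0.45; 0 0 0.008 0 0.45; 0 0 0.004 0 0.45; 0 0 0 0 0.45"
}}

```text
clock: 18.98
tool_pos: [0.4908, 0.3567, 0.1101]
tcp_rot: [[-0.231, 0.973, -0.0], [0.973, 0.231, -0.0], [-0.0, -0.001, -1.0]]
force: [-0.0, 0.2, -2.1]
grip_width: 0.574
finger_force: 20.0
```

Emit:
{"name": "jog_arm", "arguments": {
  "steps": "0 0 0.004 0 0.45; 0 0 0.003 0 0.45; 0 0 0 0 0.45; 0 0 0 0 0.45"
}}

```text
clock: 19.48
tool_pos: [0.491, 0.3568, 0.1036]
tcp_rot: [[-0.231, 0.973, 0.0], [0.973, 0.231, 0.0], [0.0, 0.0, -1.0]]
force: [0.2, -0.6, -2.6]
grip_width: 0.573
finger_force: 20.0
```

Emit:
{"name": "jog_arm", "arguments": {
  "steps": "0 0 0.003 0 0.45; 0 0 0.003 0 0.45; 0 0 0 0 0.45; 0 0 0 0 0.45"
}}

```text
clock: 19.98
tool_pos: [0.491, 0.3568, 0.0975]
tcp_rot: [[-0.231, 0.973, 0.0], [0.973, 0.231, 0.0], [-0.0, 0.0, -1.0]]
force: [0.7, 0.2, -1.6]
grip_width: 0.573
finger_force: 20.0
```

Emit:
{"name": "jog_arm", "arguments": {
  "steps": "0 0 0.002 0 0.45; 0 0 0 0 0.45; 0 0 0 0 0.45"
}}

```text
clock: 20.35
tool_pos: [0.4909, 0.3568, 0.0955]
tcp_rot: [[-0.231, 0.973, 0.0], [0.973, 0.231, 0.0], [0.0, 0.0, -1.0]]
force: [0.0, -0.1, -1.8]
grip_width: 0.576
finger_force: 20.0
```

Emit:
{"name": "jog_arm", "arguments": {
  "steps": "0 0 0.002 0 0.45; 0 0 0.001 0 0.45; 0 0 0 0 0.45"
}}

```text
clock: 20.72
tool_pos: [0.4911, 0.3568, 0.0936]
tcp_rot: [[-0.231, 0.973, 0.001], [0.973, 0.231, 0.0], [0.0, 0.001, -1.0]]
force: [-4.2, -3.2, 9.0]
grip_width: 0.572
finger_force: 20.0
```

Emit:
{"name": "jog_arm", "arguments": {
  "steps": "0 0 0 0 0.8; 0 0 0 0 1; 0 0 0 0 1; 0 0 0 0 1; 0 0 0 0 1; 0 0 -0.02 0 1; 0 0 -0.04 0 1; 0 0 -0.06 0 1"
}}

```text
clock: 21.72
tool_pos: [0.4903, 0.3564, 0.2124]
tcp_rot: [[-0.231, 0.973, -0.003], [0.973, 0.231, -0.002], [-0.001, -0.003, -1.0]]
force: [-0.2, -0.1, 1.3]
grip_width: 1.001
finger_force: 0.0
```

Emit:
{"name": "jog_arm", "arguments": {
  "steps": "0 0 -0.06 0 1; -0.04 -0.03 -0.03 0 1; -0.04 -0.05 0 0 1; 0 -0.05 0 0 1; 0 -0.05 0 0 1; 0 0 0 0 1"
}}

```text
clock: 22.48
tool_pos: [0.3334, 0.2382, 0.3033]
tcp_rot: [[-0.231, 0.973, 0.002], [0.973, 0.231, 0.001], [0.001, 0.002, -1.0]]
force: [0.3, -0.1, -0.1]
grip_width: 1.001
finger_force: 0.0
```

```bash
python3 - <<'E'
from h import *
s=read_state();print(s["tool_pos"])
for c in("top","side"):
    im=capture(c);cv2.imwrite(f"pics/{c}2.png",im)
    for t in("dish_blue","holder","knob_grip","hold_foot"):print(c,t,[(round(d["confidence"],2),w(c,d["position"]).round(4)) for d in mark_of(c,t)[:1]])
im=cv2.imread("pics/top2.png")
ce,a,p=blob("top",im,(140,180,192,235),(105,120,60),(125,255,255));print("lid",ce,a,ray("top",ce,.12),cv2.minAreaRect(p))
ce,a,p=blob("top",im,(175,190,225,220),(0,130,80),(8,255,255));print("red",ce,a,ray("top",ce,.165),cv2.minAreaRect(p))
a=cv2.resize(im[165:255,130:230],None,fx=4,fy=4,interpolation=cv2.INTER_CUBIC)
b=cv2.resize(cv2.imread("pics/side2.png")[150:240,225:325],None,fx=4,fy=4,interpolation=cv2.INTER_CUBIC)
cv2.imwrite("pics/c2.png",np.hstack([a,b]))
E
```

```text
[0.33339429 0.23822118 0.30334848]
top dish_blue [(0.7, array([0.4913, 0.3613, 0.0615]))]
top holder [(0.75, array([0.4872, 0.3579, 0.0596]))]
top knob_grip [(0.63, array([0.5114, 0.2667, 0.1767]))]
top hold_foot [(0.58, array([0.5939, 0.3114, 0.1135]))]
side dish_blue [(0.55, array([0.4902, 0.3563, 0.0629]))]
side holder [(0.76, array([0.4907, 0.3517, 0.065 ]))]
side knob_grip [(0.47, array([0.508 , 0.2593, 0.1823]))]
side hold_foot [(0.57, array([0.5968, 0.3156, 0.1149]))]
lid [169.39220779 213.58701299] 385 [0.48872158 0.35447143 0.12      ] ((169.38461303710938, 213.57691955566406), (17.27804183959961, 22.540388107299805), 74.74488067626953)
red [196.75531915 203.43617021] 94 [0.51081056 0.26456672 0.165     ] ((196.42308044433594, 203.3845977783203), (19.969207763671875, 5.269651412963867), 56.3099365234375)
```

View pics/c2.png

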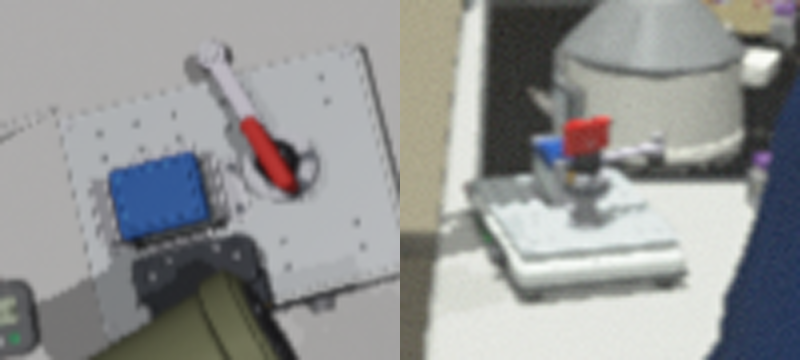

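Crops: the dish sits squarely in the holder at (160,195), with the knob wing at (270,155) and its arm pointing about 31° in the world frame. Side view agrees. On to the knob.

```bash
python3 - <<'E'
from h import *
plan([(.511,.262,.23,-59.5,8)],1)
E
```

```text
-0.002 0.022 0.009 9.1 1; 0.001 0.022 0.009 9.1 1; 0.005 0.022 0.009 9.1 1; 0.008 0.02 0.009 9.1 1; 0.011 0.019 0.009 9.1 1; 0.015 0.017 0.009 9.1 1; 0.016 0.015 0.009 9.1 1; 0.019 0.012 0.009 9.1 1
start [0.3354 0.2387 0.3022]
```

Emit:
{"name": "jog_arm", "arguments": {
  "steps": "-0.002 0.022 0.009 9.1 1; 0.001 0.022 0.009 9.1 1; 0.005 0.022 0.009 9.1 1; 0.008 0.02 0.009 9.1 1; 0.011 0.019 0.009 9.1 1; 0.015 0.017 0.009 9.1 1; 0.016 0.015 0.009 9.1 1; 0.019 0.012 0.009 9.1 1"
}}

```text
clock: 23.98
tool_pos: [0.5117, 0.2618, 0.2298]
tcp_rot: [[0.864, 0.503, -0.0], [0.503, -0.864, -0.0], [-0.001, -0.0, -1.0]]
force: [0.4, -0.3, 0.4]
grip_width: 0.996
finger_force: 0.0
```

Emit:
{"name": "jog_arm", "arguments": {
  "steps": "0 0 0 0 1; 0 0 0 0 1"
}}

```text
clock: 24.22
tool_pos: [0.5104, 0.2617, 0.2306]
tcp_rot: [[0.86, 0.511, -0.0], [0.511, -0.86, -0.0], [-0.0, -0.0, -1.0]]
force: [-0.2, -0.5, -0.1]
grip_width: 1.0
finger_force: 0.0
```

```bash
python3 - <<'E'
from h import *
plan([(.511,.262,.19,-59.5,2),(.511,.262,.149,-59.5,3)],1)
E
```

```text
0 0 0.02 0.1 1; 0.001 0 0.021 0.1 1; 0 0 0.014 0 1; 0 0 0.013 0 1; 0 0 0.014 0 1
start [0.5104 0.2617 0.2306]
```

Descend, then close gently with a low force to find the wing.

Emit:
{"name": "jog_arm", "arguments": {
  "steps": "0 0 0.02 0 1; 0 0 0.02 0 1; 0 0 0.015 0 1; 0 0 0.015 0 1; 0 0 0.011 0 1; 0 0 0 0 0.3; 0 0 0 0 0.3; 0 0 0 0 0.3",
  "newtons": 6
}}

```text
clock: 25.22
tool_pos: [0.5111, 0.2618, 0.15]
tcp_rot: [[0.861, 0.508, 0.001], [0.508, -0.861, 0.0], [0.001, 0.0, -1.0]]
force: [-0.0, 0.5, 0.5]
grip_width: 0.717
finger_force: 0.0
```

Emit:
{"name": "jog_arm", "arguments": {
  "steps": "0 0 0 0 0.05; 0 0 0 0 0.05; 0 0 0 0 0.05; 0 0 0 0 0.05; 0 0 0 0 0.05; 0 0 0 0 0.05"
}}

```text
clock: 25.98
tool_pos: [0.5102, 0.2628, 0.1495]
tcp_rot: [[0.861, 0.508, -0.001], [0.508, -0.861, 0.002], [-0.0, -0.002, -1.0]]
force: [-4.4, 7.3, 1.2]
grip_width: 0.152
finger_force: 6.0
```

Emit:
{"name": "jog_arm", "arguments": {
  "steps": "0 -0.001 0 0 0.05; 0 -0.001 0 0 0.05; 0 0 0 0 0.05; 0 0 0 0 0.05"
}}

```text
clock: 26.48
tool_pos: [0.5099, 0.2633, 0.1495]
tcp_rot: [[0.861, 0.508, 0.0], [0.508, -0.861, -0.0], [-0.0, 0.0, -1.0]]
force: [0.8, -1.5, 1.2]
grip_width: 0.15
finger_force: 6.0
```

Emit:
{"name": "jog_arm", "arguments": {
  "steps": "0 0 0 0 0.05; 0 0 0 0 0.05; 0 0 -0.004 0 0.05; 0 0 -0.004 0 0.05; 0 0 -0.004 0 0.05; 0 0 -0.003 0 0.05; 0 0 0 0 0.05; 0 0 0 0 0.05",
  "newtons": 35
}}

```text
clock: 27.48
tool_pos: [0.5099, 0.2634, 0.1649]
tcp_rot: [[0.861, 0.508, 0.0], [0.508, -0.861, -0.0], [0.0, 0.0, -1.0]]
force: [1.5, -4.3, 0.2]
grip_width: 0.145
finger_force: 35.0
```

```bash
python3 - <<'E'
from h import *
s=read_state();print(s["force"],s["torque"])
R=np.array(s["tcp_rot"]);print("tool force",R.T@s["force"],"tool torque",R.T@s["torque"])
capture("side");print([(round(d["confidence"],2),w("side",d["position"]).round(4)) for t in("knob_grip","hold_foot") for d in mark_of("side",t)[:1]])
E
```

```text
[ 1.51473667 -4.28008879  0.19348205] [-1.11571346 -0.20861658  0.01141716]
tool force [-0.86943431  4.45623098 -0.19264473] tool torque [-1.06700449 -0.3870747  -0.01193048]
[(0.65, array([0.5106, 0.2589, 0.1959])), (0.45, array([0.5961, 0.3126, 0.1333]))]
```

Emit:
{"name": "jog_arm", "arguments": {
  "steps": "0 0 0 -5 0.05; 0 0 0 -7 0.05; 0 0 0 -7 0.05; 0 0 0 -2 0.05; 0 0 0 0 0.05; 0 0 0 0 0.05"
}}

```text
clock: 28.38
tool_pos: [0.5104, 0.2628, 0.1649]
tcp_rot: [[0.622, 0.783, 0.001], [0.783, -0.622, -0.001], [0.0, 0.002, -1.0]]
force: [4.4, -8.5, 0.5]
grip_width: 0.143
finger_force: 35.0
```

```bash
python3 - <<'E'
from h import *
s=read_state()
R=np.array(s["tcp_rot"]);print("tool force",R.T@s["force"],"tool torque",R.T@s["torque"])
capture("side");print([(round(d["confidence"],2),w("side",d["position"]).round(4)) for t in("knob_grip","hold_foot") for d in mark_of("side",t)[:1]])
E
```

```text
tool force [-3.93266932  8.77454281 -0.4571362 ] tool torque [-1.82440206 -0.97529356 -0.04519444]
[(0.55, array([0.5079, 0.2621, 0.1952])), (0.53, array([0.5702, 0.3393, 0.133 ]))]
```

Emit:
{"name": "jog_arm", "arguments": {
  "steps": "-0.001 0.002 0 -3 0.05; 0 0 0 -7 0.05; 0 0 0 -7 0.05; 0 0 0 -4 0.05; 0 0 0 0 0.05; 0 0 0 0 0.05"
}}

```text
clock: 29.28
tool_pos: [0.5112, 0.2621, 0.1649]
tcp_rot: [[0.302, 0.953, 0.002], [0.953, -0.302, 0.001], [0.002, 0.001, -1.0]]
force: [5.5, 1.7, -1.2]
grip_width: 0.147
finger_force: 35.0
```

```bash
python3 - <<'E'
from h import *
s=read_state()
R=np.array(s["tcp_rot"]);print("tool force",R.T@s["force"],"tool torque",R.T@s["torque"],np.degrees(np.arctan2(R[1,0],R[0,0])))
capture("side");print([(round(d["confidence"],2),w("side",d["position"]).round(4)) for t in("knob_grip","hold_foot") for d in mark_of("side",t)[:1]])
E
```

```text
tool force [3.3273387  4.75007391 1.19106821] tool torque [-0.85554952  0.50098717 -0.00165826] 72.42828877416531
[(0.43, array([0.5082, 0.2594, 0.1963]))]
```

Emit:
{"name": "jog_arm", "arguments": {
  "steps": "0 0.001 0 -4 0.05; 0 0 0 -7 0.05; 0 0 0 -7 0.05; 0 0 0 -3 0.05; 0 0 0 0 0.05; 0 0 0 0 0.05"
}}

```text
clock: 30.18
tool_pos: [0.5121, 0.2619, 0.1649]
tcp_rot: [[-0.06, 0.998, 0.002], [0.998, 0.06, 0.002], [0.002, 0.002, -1.0]]
force: [4.8, 2.8, -0.4]
grip_width: 0.148
finger_force: 35.0
```

```bash
python3 - <<'E'
from h import *
s=read_state()
R=np.array(s["tcp_rot"]);print("tool force",R.T@s["force"],"tool torque",R.T@s["torque"],np.degrees(np.arctan2(R[1,0],R[0,0])))
E
```

```text
tool force [2.54645655 4.97151903 0.39529484] tool torque [-1.04810856  0.39991235 -0.04759761] 93.42891141830447
```

Emit:
{"name": "jog_arm", "arguments": {
  "steps": "0 0.001 0.002 0 0.05; 0 0 0.002 0 0.05; 0 0 0.002 0 0.05; 0 0 0.002 0 0.05; 0 0 0 0 0.05"
}}

```text
clock: 30.8
tool_pos: [0.5124, 0.2619, 0.1567]
tcp_rot: [[-0.061, 0.998, -0.0], [0.998, 0.061, 0.001], [0.001, -0.0, -1.0]]
force: [-2.6, 4.8, 3.3]
grip_width: 0.145
finger_force: 35.0
```

Emit:
{"name": "jog_arm", "arguments": {
  "steps": "0 0 0.002 0 0.05; 0 0 0.002 0 0.05; 0 0 0.002 0 0.05; 0 0 0.001 0 0.05; 0 0 0 0 0.05; 0 0 0 0 0.05"
}}

```text
clock: 31.55
tool_pos: [0.5128, 0.2619, 0.1506]
tcp_rot: [[-0.062, 0.998, 0.001], [0.998, 0.062, 0.001], [0.001, 0.001, -1.0]]
force: [-4.0, 2.8, 11.6]
grip_width: 0.15
finger_force: 35.7
```

Emit:
{"name": "jog_arm", "arguments": {
  "steps": "0 0 0.001 0 0.05; 0 0 0.001 0 0.05; 0 0 0.001 0 0.05; 0 0 0 0 0.05"
}}

```text
clock: 32.05
tool_pos: [0.513, 0.2619, 0.1493]
tcp_rot: [[-0.062, 0.998, 0.003], [0.998, 0.062, 0.002], [0.002, 0.003, -1.0]]
force: [-9.7, 1.5, 25.8]
grip_width: 0.15
finger_force: 35.9
```

Emit:
{"name": "jog_arm", "arguments": {
  "steps": "0 0 -0.001 0 0.05; 0 0 0 0 0.6; 0 0 0 0 0.8; 0 0 0 0 0.8; 0 0 0 0 0.8; 0 0 -0.02 0 0.8; 0 0 -0.05 0 0.8; 0 0 -0.05 0 0.8"
}}

```text
clock: 33.05
tool_pos: [0.5125, 0.261, 0.2687]
tcp_rot: [[-0.061, 0.998, -0.001], [0.998, 0.061, -0.0], [-0.0, -0.001, -1.0]]
force: [0.8, -0.0, -0.2]
grip_width: 0.798
finger_force: 0.0
```

Emit:
{"name": "jog_arm", "arguments": {
  "steps": "0 -0.05 -0.03 0 0.8; 0 -0.06 0 0 0.8; -0.05 -0.06 0 0 0.8; -0.05 0 0 0 0.8; 0 0 0 0 0.8"
}}

```text
clock: 33.67
tool_pos: [0.3605, 0.1598, 0.298]
tcp_rot: [[-0.059, 0.998, 0.002], [0.998, 0.059, 0.0], [0.0, 0.002, -1.0]]
force: [-0.4, 0.4, 0.3]
grip_width: 0.802
finger_force: 0.0
```

```bash
python3 - <<'E'
from h import *
s=read_state();print(s["tool_pos"],s["clock"])
for c in("top","side"):
    im=capture(c);cv2.imwrite(f"pics/{c}3.png",im)
    for t in("dish_blue","knob_grip","hold_foot"):print(c,t,[(round(d["confidence"],2),w(c,d["position"]).round(4)) for d in mark_of(c,t)[:1]])
a=cv2.resize(cv2.imread("pics/top3.png")[165:255,130:230],None,fx=4,fy=4,interpolation=cv2.INTER_CUBIC)
b=cv2.resize(cv2.imread("pics/side3.png")[150:240,225:325],None,fx=4,fy=4,interpolation=cv2.INTER_CUBIC)
cv2.imwrite("pics/c3.png",np.hstack([a,b]))
E
```

```text
[0.36046305 0.15977635 0.2980452 ] 33.675
top dish_blue [(0.63, array([0.49  , 0.3621, 0.0604]))]
top knob_grip [(0.68, array([0.5102, 0.2676, 0.1793]))]
top hold_foot [(0.43, array([0.4992, 0.3576, 0.1201]))]
side dish_blue []
side knob_grip [(0.61, array([0.5089, 0.2583, 0.1792]))]
side hold_foot []
```

View pics/c3.png

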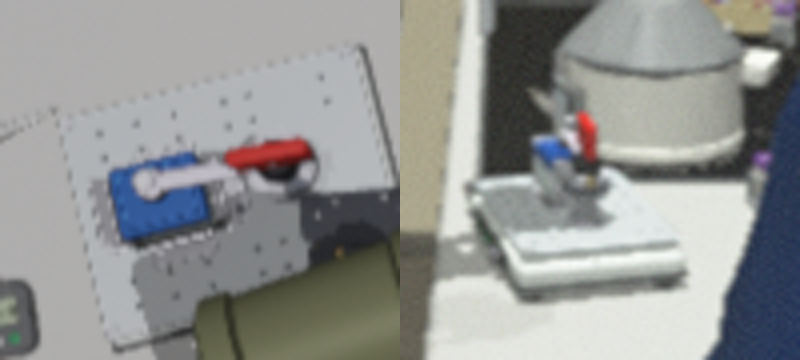

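The crops show the arm over the lid with the foot at (148,183). Both networks put the knob top at 0.179 m, so it is fully in, and the gripper is clear. Handing in.

```bash
python3 -c "
from rig import *
print(finish_job())"
```

```text
the job is handed in; nothing more can be done
None
```

The blue-lidded dish is in the shaker holder with the arm swung over it and the knob pushed in to its stop, and I handed the job in at about 34 s; no verdict came back, and I did not measure the foot's force on the lid.

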